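# Hold a glass box in the soldering jig

## Task

Take the long, open-topped glass box from the table, stand it on the brown soldering board and hold it tight in the corner of the jig, ready for its seams to be soldered: one long side flush along the aluminium fence, one end against the stop and its base pressed flat on the board, all three at once with one steady diagonal push. Finish while still holding it pushed there; do not let go. It is glass, so do not drop, ram or force it, and leave everything else where it is.

Things in the scene. Friction and masses are not known exactly. Their poses are not given: they have to be found in the camera images.
- box_centre (a point): centre (half-way up, in the middle) of the glass box: open-topped trinket box of opal glass with copper and solder seams, 56 mm across (its x axis), 110 mm long (its y axis), 55 mm high (z up), walls and base 4 mm thick, flat smooth sides, about 0.2 kg; it slides easily on the board, the fence and the stop (friction about 0.35). It is the same either way round. The square glass candle shade (66 x 66 x 95 mm) that also stands on the table is not it.
- box: the same glass box; origin at the centre of its underside, axes as for box_centre
- board: fixed soldering board of brown MDF, 240 mm (its x) by 360 mm (its y) by 12 mm thick, lying flat on the table; origin at the centre of its underside, so its top is 12 mm above the origin. The fence runs along its far (+x) edge, parallel to its y.
- fence: fixed aluminium bar along the far edge of the board, 360 mm long (its y), 30 mm deep, 12 mm high above the board. Origin: middle of the working face (the one towards the robot), at the level of the board's top; x points into the bar, so that the free board is on the -x side; y runs along the face.
- stop: fixed aluminium stop, set at some place along the fence: a block 24 mm wide (along the fence), 58 mm long (out from the fence), 30 mm high, with a clamping arm over the fence and a black star knob on it whose top is 36 mm above the board. Origin: the inner corner of the jig, where the stop's working face meets the fence's, at the level of the board's top; axes parallel to the fence's. The block lies on the +y side of the origin; the box belongs on the -x, -y side.
- lantern_centre (a point): centre of a loose square glass candle shade, 66 x 66 x 95 mm, to be left alone
- flux: loose flux bottle on the board, 38 mm across, 85 mm high, origin under its base, to be left alone
- offcut: loose flat glass offcut on the board, 55 x 85 x 4 mm, origin under its centre, to be left alone
- solder_reel: loose reel of solder on the board, standing on its flange, 52 mm across, 40 mm high, origin under its base, to be left alone
- foil_reel: loose flat ring of copper foil, 76 mm across, 7 mm high, origin under its centre, to be left alone
- cutter: loose pencil-shaped brass glass cutter, 140 x 14 mm, lying along its x, origin under its middle, to be left alone
Not all that is in view belongs to the job. What is shaped like the box but green or red is not meant.

How it is judged:
By the outcome, as a careful person would: the job done as asked, in the order asked, and still so for the second after the job is handed in, while the arm keeps its last pose, push and grip.
It also fails if it takes over 58 s, if anything falls off the work surface, if the arm or the gripper's body presses on something with over 40 N, if the wrist force passes 120 N, or if a joint passes its speed limit or range.

## Robot

A 6-joint arm with a two-finger parallel gripper is mounted at the origin on the work surface. World frame = base frame: x ahead of the robot, y to its left, z up, the work surface at z = 0. Lengths are in m, angles in rad, forces in N, time in s.
With the tool pointing down it reaches from about 0.35 to 0.85 m from the base axis. Payload 8.1 kg.
Tool frame: the origin (TCP) lies on the mounting face of the last link; the fingertips stand 186 mm ahead of it and the grasp point (between the pads) lies 167 mm ahead of it; z points along the fingers, y is the line along which they close (so a half turn about z gives the same grasp; the last joint's range is limited). The gripper opens to 93 mm and grips with 3 to 60 N. Pads are 15 mm wide; open, the fingers measure 128 mm over their backs; the gripper's body (75 mm by 188 mm) begins 65 mm behind the grasp point.
Start: joints at [1.168, 0.13, 1.488, -0, 1.523, -0.085], TCP at [0.187, 0.57, 0.405] pointing down, gripper open.
Joint ranges: [-2.96, 2.96], [-0.89, 2.26], [0.02, 2.5], [-1.34, 4.48], [0, 2.73], [-2.66, 2.66]. Speed limits (rad/s): [2.39, 2.39, 2.79, 3.14, 3.14, 3.14].

## Interface

Orientations are given as a rotation vector (axis times angle).
In Python, from plant import read_state, read_camera, camera_params, close_job gives the robot as it stands. The module is installed in compiled form; this text tells all that it offers.
- The arm moves only by the tool servo_tool, never from a script. Its argument "increments" is a list of rows, each an object with "slide": the shift along the tool's x, y, z in mm, a list of three; "dr": the turn, a rotation vector about the tool's x, y, z in rad, a list of three; "jaw": the closure, from 0 (fully open) to 1 (shut). In form: [{"slide": [x, y, z], "dr": [ax, ay, az], "jaw": jaw}, ...]. A call has 1 to 20 rows; each row is the pose to reach, as a shift and turn from the pose commanded when the call began, along the tool's axes at that moment; what a row does not reach only later rows make up. A row lasts 1/10 s, in which the tool goes at most 50 mm and 8.59 degrees, less where a joint would pass 70% of its speed; a pose out of reach is approached as far as the arm can. A call with a gripper value outside its range is refused whole. The fingers move at their own pace and stop on an object; "force" is the grip in N (left out, the last holds). Time passes only in rows, so rows that repeat a pose let the fingers close. It gives the time, the measured TCP pose, the force, the opening and the grip force at its end, in the units of the state.
- read_state(): the state, without advancing time (a new reading comes with each control period).
- read_camera(name): name is "side" or "top"; returns (picture, depth): 420x560x3 uint8, red, green, blue; 420x560 float32, m along the optical axis (not along the pixel's ray), 0 where there is no reading.
- camera_params(name): a dict with "fx", "fy", "cx", "cy" (pixels), "rvec" (rotation vector, rad) and "tvec" (3), from world to camera coordinates, as OpenCV has them. Camera axes: x right, y down, z forward; pixel columns grow to the right and rows downward; lengths in m; the calibration is good to about 2 mm. A picture is of the moment at which its call begins. camera_params takes no time and is no camera call.
- close_job(): hands the job in; it is judged then, once.
The state is a dict: "t": time; "q": joint angles; "dq": joint speeds; "joint_torque": joint torques, N m; "tool_pos": TCP position; "orientation": TCP orientation; "force": force on the tool from outside, world axes, zero at the start; "wrist_torque": the same for the moment, N m; "opening": finger opening in m; "gripper_force": force on a finger pad.
Only numpy, scipy, OpenCV 4.12 (cv2) and the standard library are available. Lean on these libraries where they do the work, as an engineer would, in place of code of your own. Each camera call takes 0.05 s, during which the arm holds its last target. There are 200 camera calls.

## Working session

There is one attempt and no reset: what is moved stays moved. The work goes in short steps, Python scripts to look and compute and a tool call to move; the robot and the scene stay as the last step left them, time stands still between calls to the robot, and variables do not carry over. Pictures are saved under pics/ and viewed, at most 10 in all, crops included, and the job is handed in when it is done.

Besides the shell and the picture viewer there is one more tool, called after "Emit:" in YAML: its name, and indented under it one key for each argument. servo_tool: Moves the arm, as the interface text tells. Its arguments: {"type":"object","properties":{"increments":{"type":"array"},"force":{"type":"number"}},"required":["increments"]}

```bash
mkdir -p pics; cat > h.py <<'E'
import numpy as np, cv2
from plant import *
def pts(name):
    im,d=read_camera(name); p=camera_params(name)
    R=cv2.Rodrigues(np.array(p["rvec"],float))[0]; t=np.array(p["tvec"],float)
    v,u=np.mgrid[:d.shape[0],:d.shape[1]]
    c=np.stack([(u-p["cx"])/p["fx"]*d,(v-p["cy"])/p["fy"]*d,d],-1)
    w=(c-t)@R; w[d==0]=np.nan
    return im,d,w
E
python3 - <<'E'
from h import *
for n in("side","top"):
    im,d,w=pts(n); cv2.imwrite(f"pics/{n}0.png",im[:,:,::-1]); np.savez(f"{n}0.npz",im=im,d=d,w=w)
    p=camera_params(n);R=cv2.Rodrigues(np.array(p["rvec"]))[0];print(n,p,-R.T@p["tvec"])
print(read_state())
E
```

```text
side {'fx': 488.9040426380875, 'fy': 488.9040426380875, 'cx': 276.34936189591775, 'cy': 206.84579539572997, 'rvec': array([ 2.20776574, -0.51006873,  0.23203053]), 'tvec': array([-0.55022314,  0.17347876,  1.39424386])} [ 0.07949767 -1.11632666  1.01205298]
top {'fx': 462.83591578052034, 'fy': 462.83591578052034, 'cx': 286.65566329898604, 'cy': 210.36597740225463, 'rvec': array([ 2.11223255, -2.12980418,  0.14331257]), 'tvec': array([-0.03092572,  0.59726697,  1.11868044])} [ 0.40458521 -0.07065585  1.20018695]
{'t': 0.1, 'q': array([ 1.16760222e+00,  1.31089334e-01,  1.48918040e+00, -2.30857114e-05,
        1.52301343e+00, -8.53911049e-02]), 'dq': array([ 2.34230345e-03,  9.44913461e-04, -2.84184413e-03, -2.41125800e-04,
       -1.12730278e-03,  9.83471338e-05]), 'joint_torque': array([ 7.66037410e-04, -5.61347580e+01, -4.93091154e+01,  7.70015339e-02,
        2.91708618e-02, -1.10034518e-04]), 'tool_pos': array([0.18738287, 0.56976665, 0.40378439]), 'orientation': array([-4.97042588e-01, -3.10163151e+00,  2.58503911e-03]), 'force': array([0.60781557, 0.12364545, 0.61911684]), 'wrist_torque': array([-0.01624725, -0.00690043, -0.02642229]), 'gripper_force': 0.0, 'opening': 0.09277399645793726}
```

View pics/top0.png

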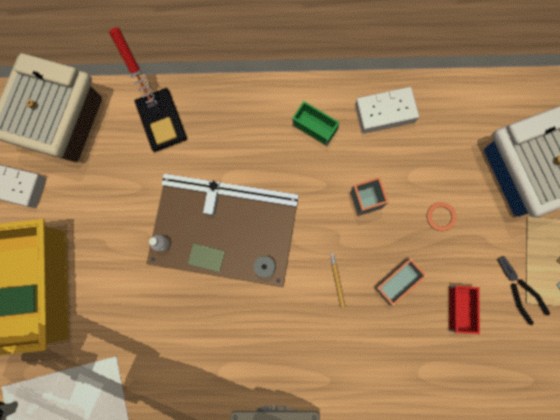

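View pics/side0.png

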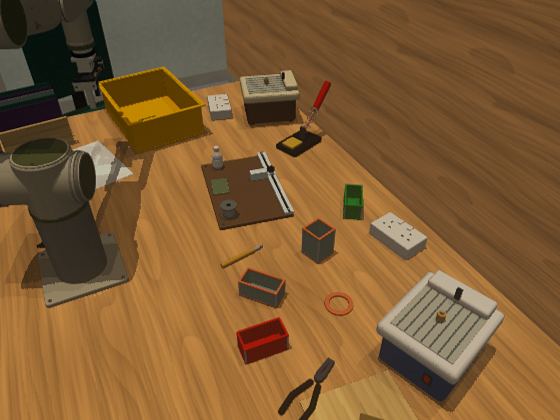

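The top view shows the long box at about (400,281), the square shade at (369,196), the board at (222,232) and the stop at (210,203) on the fence. The side view agrees: box (262,287), shade (318,240), red and green decoys apart. Next I measure from both depth views.

```bash
python3 - <<'E'
from h import *
D={n:dict(np.load(f"{n}0.npz")) for n in("top","side")}
def rect(P): 
    (c,s,a)=cv2.minAreaRect((P[:,:2]*1000).astype(np.float32)); return np.round(c,1),np.round(s,1),round(a,2)
def roi(n,u0,u1,v0,v1):
    w=D[n]["w"][v0:v1,u0:u1].reshape(-1,3);im=D[n]["im"][v0:v1,u0:u1].reshape(-1,3);k=~np.isnan(w[:,2]);return w[k],im[k]
for nm,n,r in(("box","top",(370,430,253,308)),("box","side",(232,292,264,310)),("shade","top",(345,393,172,220))):
    w,im=roi(n,*r); table=np.median(w[w[:,2]<.012,2]) 
    k=w[:,2]>.035; z=w[k,2]; print(nm,n,"table",table,"ztop",np.percentile(z,[50,90,98]),k.sum())
    kk=w[:,2]>np.percentile(z,90)-.008; print(rect(w[kk]))
# board: top
w,im=roi("top",140,310,165,295)
print("z hist",np.histogram(w[:,2],np.arange(-.006,.06,.003)))
# brown: RGB
for n,r in(("top",(140,310,165,295)),("side",(195,300,145,235))):
    w,im=roi(n,*r); hsv=cv2.cvtColor(im[None],cv2.COLOR_RGB2HSV)[0]
    k=(w[:,2]>.008)&(w[:,2]<.016); print(n,"board",rect(w[k]),np.median(w[k,2]))
    k=(hsv[:,1]<60)&(hsv[:,2]>110)&(w[:,2]>.018)&(w[:,2]<.03); print("fence",k.sum(),rect(w[k]),np.median(w[k,2]))
    k=(hsv[:,1]<60)&(hsv[:,2]>110)&(w[:,2]>.036)&(w[:,2]<.046); print("stop",k.sum(),rect(w[k]),np.median(w[k,2]))
im=D["top"]["im"]; cv2.imwrite("pics/c1.png",cv2.resize(im[165:300,140:310],None,fx=4.4,fy=4.4,interpolation=cv2.INTER_CUBIC)[:,:,::-1])
E
```

```text
box top table -0.00010646328564513813 ztop [0.05435936 0.05731887 0.05878905] 398
(array([ 417.7, -314.5]), array([ 58.1, 111.5]), 40.18)
box side table -4.30626684639921e-05 ztop [0.04923749 0.05674859 0.05896346] 631
(array([ 416.7, -312.9]), array([ 63.5, 113.6]), 39.35)
shade top table -0.0005425223118318706 ztop [0.07985185 0.09622513 0.09799472] 578
(array([ 629.5, -240.6]), array([68. , 68.1]), 16.4)
z hist (array([2203, 4363, 2219,  502, 2315, 4609, 2562,  544,  408,  691,  371,
         62,   26,   20,   44,  113,   87,   80,  185,  125,   34]), array([-0.006, -0.003,  0.   ,  0.003,  0.006,  0.009,  0.012,  0.015,
        0.018,  0.021,  0.024,  0.027,  0.03 ,  0.033,  0.036,  0.039,
        0.042,  0.045,  0.048,  0.051,  0.054,  0.057]))
top board (array([537.9, 136.4]), array([360.1, 267. ]), 80.19) 0.01102730163952583
fence 1275 (array([652. , 111.4]), array([263.8, 288.8]), 30.39) 0.022566138095919286
stop 220 (array([515.1, 116.1]), array([256.8, 209.3]), 55.87) 0.0409616208302587
side board (array([620.9, 145.8]), array([415.5, 367.7]), 80.01) 0.011921857122026211
fence 359 (array([656.2, 115.9]), array([363.2,  30.6]), 80.25) 0.023895669981154586
stop 74 (array([620.5, 163.4]), array([28. , 56.6]), 83.9) 0.04193243355506883
```

View pics/c1.png

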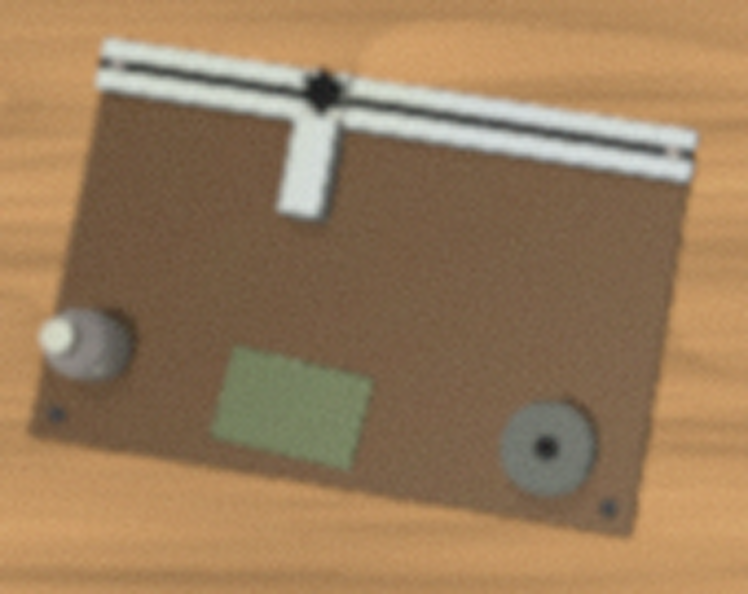

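The crop shows the stop at crop x 280–340, with the inner corner at about (338,130). The board to its right is clear except for the reel at (547,447). Next I refine the corner in the board frame.

```bash
python3 - <<'E'
from h import *
D={n:dict(np.load(f"{n}0.npz")) for n in("top","side")}
th=np.radians(-9.8);n_=np.array([np.cos(th),np.sin(th)]);m_=np.array([-np.sin(th),np.cos(th)])
for n,r in(("top",(140,310,165,295)),("side",(195,300,145,235))):
    u0,u1,v0,v1=r;w=D[n]["w"][v0:v1,u0:u1].reshape(-1,3);im=D[n]["im"][v0:v1,u0:u1].reshape(-1,3)
    hsv=cv2.cvtColor(im[None],cv2.COLOR_RGB2HSV)[0]
    a=w[:,:2]@n_*1000;b=w[:,:2]@m_*1000
    br=(hsv[:,2]>130)&(hsv[:,1]<60)
    k=br&(a>600)&(a<660)&(w[:,2]>.018)&(w[:,2]<.03)
    # front & back edge by bins of b
    E=[];
    for lo in range(30,430,20):
        q=k&(b>lo)&(b<lo+20)
        if q.sum()>8: E.append((lo+10,np.percentile(a[q],3)))
    E=np.array(E);print(n,np.round(E[:,1],1))
    q=br&(w[:,2]>.033)&(w[:,2]<.05)&(a<615)&(a>545); print("stop b",np.percentile(b[q],[1,5,50,95,99]),"a",np.percentile(a[q],[1,5,50,95,99]),"z",np.median(w[q,2]),q.sum())
    q=(w[:,2]>.008)&(w[:,2]<.016)
    c=cv2.minAreaRect(np.stack([a,b],1)[br&(w[:,2]>.018)&(w[:,2]<.03)&(a>560)].astype(np.float32));print("fence rect ab",c)
# edges by pixel rays at known-plane heights, from upscaled gradient (top)
p=camera_params("top");R=cv2.Rodrigues(np.array(p["rvec"]))[0];t=np.array(p["tvec"]);C=-R.T@t
def ray(u,v,z):
    d=R.T@np.array([(u-p["cx"])/p["fx"],(v-p["cy"])/p["fy"],1]);return C+d*(z-C[2])/d[2]
for nm,x,y,z in(("stop top outer -y corner",325,218,.042),("stop outer +y",277,210,.042),("fence front L",101,88,.024),("fence front R",690,181,.024),("fence back L",106,40,.024),("fence back R",696,130,.024),("board BL",32,435,.012),("board BR",630,537,.012)):
    P=ray((x+.5)/4.4-.5+140,(y+.5)/4.4-.5+165,z); print(nm,np.round(P[:2]*1000),"a,b",np.round([P[:2]@n_*1000,P[:2]@m_*1000],1))
E
```

```text
top [616.3 615.1 614.9 614.9 615.1 614.8 615.4 615.5 614.6 615.1 615.  615.8
 614.9 615.  614.5 614.3 615.  615.1 615.6]
stop b [253.49213751 254.36311656 265.17364753 276.46874879 277.595135  ] a [555.97035874 558.60885941 585.20704738 611.12365449 613.3240024 ] z 0.04068188527355694 221
fence rect ab ((629.58203125, 226.2513427734375), (360.2489318847656, 31.20551109313965), 89.99427795410156)
side [613.  615.3 614.3 613.5 613.9 614.8 614.5 614.2 615.  613.8 616.4 612.8
 614.  614.9 615.6 615.2]
stop b [253.99953881 255.88282655 265.60167532 276.73510192 280.9983574 ] a [555.71712126 556.84757042 583.3899041  610.38218213 611.09133714] z 0.04219179704662747 66
fence rect ab ((627.5608520507812, 226.58163452148438), (361.8387756347656, 29.633867263793945), 89.98558807373047)
stop top outer -y corner [590. 151.] a,b [556.1 249.2]
stop outer +y [595. 179.] a,b [556.2 277.7]
fence front L [673. 290.] a,b [614.  400.6]
fence front R [613. -60.] a,b [614.3  44.8]
fence back L [703. 288.] a,b [643.3 403.8]
fence back R [643. -64.] a,b [645.   46.2]
board BL [468. 327.] a,b [405.8 401.6]
board BR [407. -24.] a,b [405.3  45.8]
```

```bash
cat >> h.py <<'E'
from scipy.spatial.transform import Rotation as Ro
def plan(xyz_mm,ydir_deg,ref=None):
    """slide/dr from present (measured) pose, tool z down, tool y axis along world angle ydir (mod 180, nearest)"""
    s=read_state(); R0=Ro.from_rotvec(s["orientation"]).as_matrix(); p=s["tool_pos"]*1000
    best=None
    for a in(ydir_deg,ydir_deg+180):
        y=np.array([np.cos(np.radians(a)),np.sin(np.radians(a)),0]);z=np.array([0,0,-1.]);x=np.cross(y,z)
        dr=Ro.from_matrix(R0.T@np.stack([x,y,z],1)).as_rotvec()
        print("y",a,"slide",np.round(R0.T@(np.array(xyz_mm)-p),1),"dr",np.round(dr,4))
    print("now pos",np.round(p,1),"yaw y",np.degrees(np.arctan2(R0[1,1],R0[0,1])).round(2),"tilt",np.round(R0[:,2],4),"q",np.round(s["q"],2),"F",np.round(s["force"],1),"t",s["t"],"open",s["opening"],s["gripper_force"])
E
python3 -c "
from h import *
plan((450,100,380),40);plan((417.3,-314,300),40)"
```

```text
y 40 slide [-396.3 -364.1   24.4] dr [-1.700e-03  3.000e-04  5.549e-01]
y 220 slide [-396.3 -364.1   24.4] dr [-5.0000e-04 -2.2000e-03 -2.5867e+00]
now pos [187.4 569.8 403.8] yaw y 71.79 tilt [-6.0e-04 -1.6e-03 -1.0e+00] q [ 1.17  0.13  1.49 -0.    1.52 -0.09] F [0.6 0.1 0.6] t 0.1 open 0.09277399645793726 0.0
y 40 slide [-494.6 -767.5  105. ] dr [-1.700e-03  3.000e-04  5.549e-01]
y 220 slide [-494.6 -767.5  105. ] dr [-5.0000e-04 -2.2000e-03 -2.5867e+00]
now pos [187.4 569.8 403.8] yaw y 71.79 tilt [-6.0e-04 -1.6e-03 -1.0e+00] q [ 1.17  0.13  1.49 -0.    1.52 -0.09] F [0.6 0.1 0.6] t 0.1 open 0.09277399645793726 0.0
```

Emit:
servo_tool:
  increments:
    - {"slide":[-396,-364,24],"dr":[0,0,0.5],"jaw":0}
    - {"slide":[-396,-364,24],"dr":[0,0,0.5],"jaw":0}
    - {"slide":[-396,-364,24],"dr":[0,0,0.5],"jaw":0}
    - {"slide":[-396,-364,24],"dr":[0,0,0.5],"jaw":0}
    - {"slide":[-396,-364,24],"dr":[0,0,0.5],"jaw":0}
    - {"slide":[-396,-364,24],"dr":[0,0,0.5],"jaw":0}
    - {"slide":[-396,-364,24],"dr":[0,0,0.5],"jaw":0}
    - {"slide":[-396,-364,24],"dr":[0,0,0.5],"jaw":0}
    - {"slide":[-396,-364,24],"dr":[0,0,0.5],"jaw":0}
    - {"slide":[-396,-364,24],"dr":[0,0,0.5],"jaw":0}
    - {"slide":[-494,-767,105],"dr":[-0.0017,0,0.555],"jaw":0}
    - {"slide":[-494,-767,105],"dr":[-0.0017,0,0.555],"jaw":0}
    - {"slide":[-494,-767,105],"dr":[-0.0017,0,0.555],"jaw":0}
    - {"slide":[-494,-767,105],"dr":[-0.0017,0,0.555],"jaw":0}
    - {"slide":[-494,-767,105],"dr":[-0.0017,0,0.555],"jaw":0}
    - {"slide":[-494,-767,105],"dr":[-0.0017,0,0.555],"jaw":0}
    - {"slide":[-494,-767,105],"dr":[-0.0017,0,0.555],"jaw":0}
    - {"slide":[-494,-767,105],"dr":[-0.0017,0,0.555],"jaw":0}
    - {"slide":[-494,-767,105],"dr":[-0.0017,0,0.555],"jaw":0}
    - {"slide":[-494,-767,105],"dr":[-0.0017,0,0.555],"jaw":0}

```text
t: 2.1
tool_pos: [0.4156, -0.3172, 0.2979]
orientation: [-1.333, -2.843, -0.001]
force: [-0.6, 1.6, 0.6]
opening: 0.0928
gripper_force: 0.0
```

```bash
python3 -c "
from h import *
plan((417.3,-314,209),40)"
```

```text
y 40 slide [ 1.2  3.3 88.9] dr [ 0.     -0.002  -0.0044]
y 220 slide [ 1.2  3.3 88.9] dr [-0.0032 -0.      3.1372]
now pos [ 415.6 -317.2  297.9] yaw y 39.75 tilt [-0.0013  0.0016 -1.    ] q [-0.75  0.    1.82  0.    1.32 -1.44] F [-0.6  1.6  0.6] t 2.1 open 0.0927735199601269 0.0
```

Emit:
servo_tool:
  increments:
    - {"slide":[0,0,25],"dr":[0,0,0],"jaw":0}
    - {"slide":[0,0,50],"dr":[0,0,0],"jaw":0}
    - {"slide":[0,0,70],"dr":[0,0,0],"jaw":0}
    - {"slide":[0,0,82],"dr":[0,0,0],"jaw":0}
    - {"slide":[0,0,89],"dr":[0,0,0],"jaw":0}
    - {"slide":[0,0,89],"dr":[0,0,0],"jaw":0}

```text
t: 2.7
tool_pos: [0.417, -0.3124, 0.2101]
orientation: [-1.327, -2.846, -0.003]
force: [-0.7, -0.2, -0.1]
opening: 0.093
gripper_force: 0.0
```

```bash
python3 - <<'E'
from h import *
plan((417.3,-314,209),40)
for n,r in(("top",(340,460,225,325)),("side",(205,320,235,330))):
    im,d,w=pts(n);a,b,c,e=r;cv2.imwrite(f"pics/{n}1.png",cv2.resize(im[c:e,a:b],None,fx=4,fy=4)[:,:,::-1])
a=cv2.imread("pics/top1.png");b=cv2.imread("pics/side1.png");h=min(a.shape[0],b.shape[0])
c=np.hstack([a[:h],b[:h]]);cv2.imwrite("pics/g1.png",cv2.resize(c,None,fx=.84,fy=.84))
E
```

```text
y 40 slide [-1.4 -0.8  1.1] dr [ 0.0015 -0.0018  0.0002]
y 220 slide [-1.4 -0.8  1.1] dr [ 2.9000e-03  2.3000e-03 -3.1414e+00]
now pos [ 417.  -312.4  210.1] yaw y 40.01 tilt [-1.0e-04  2.3e-03 -1.0e+00] q [-0.74  0.11  1.89  0.    1.15 -1.44] F [-0.7 -0.2 -0.1] t 2.7 open 0.09295179814189145 0.0
```

View pics/g1.png

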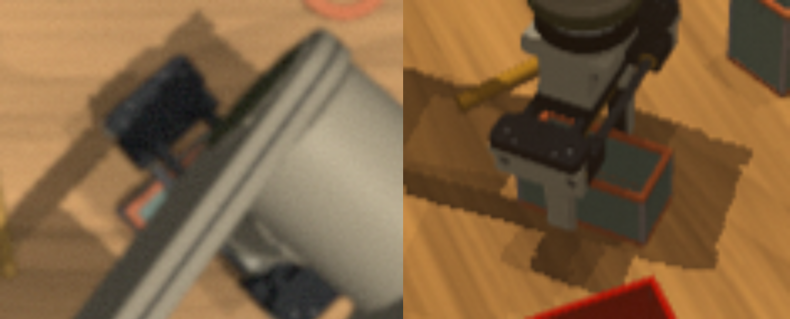

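The fingers straddle the middle of the box: the near finger at (560,205) is outside the long wall, and the box rim is visible on both sides. I close gently.

Emit:
servo_tool:
  increments:
    - {"slide":[-1,-1,1],"dr":[0,0,0],"jaw":0.2}
    - {"slide":[-1,-1,1],"dr":[0,0,0],"jaw":0.3}
    - {"slide":[-1,-1,1],"dr":[0,0,0],"jaw":0.4}
    - {"slide":[-1,-1,1],"dr":[0,0,0],"jaw":0.6}
    - {"slide":[-1,-1,1],"dr":[0,0,0],"jaw":0.6}
    - {"slide":[-1,-1,1],"dr":[0,0,0],"jaw":0.6}
    - {"slide":[-1,-1,1],"dr":[0,0,0],"jaw":0.6}
  force: 20

```text
t: 3.5
tool_pos: [0.4171, -0.3143, 0.2099]
orientation: [1.328, 2.847, 0.003]
force: [1.1, 1.2, 1.4]
opening: 0.0557
gripper_force: 20.0
```

Emit:
servo_tool:
  increments:
    - {"slide":[0,0,0],"dr":[0,0,0],"jaw":1}
    - {"slide":[0,0,0],"dr":[0,0,0],"jaw":1}
    - {"slide":[0,0,0],"dr":[0,0,0],"jaw":1}
    - {"slide":[0,0,-10],"dr":[0,0,0],"jaw":1}
    - {"slide":[0,0,-20],"dr":[0,0,0],"jaw":1}
    - {"slide":[0,0,-40],"dr":[0,0,0],"jaw":1}
    - {"slide":[0,0,-60],"dr":[0,0,0],"jaw":1}
    - {"slide":[0,0,-80],"dr":[0,0,0],"jaw":1}
    - {"slide":[0,0,-90],"dr":[0,0,0],"jaw":1}
    - {"slide":[0,0,-90],"dr":[0,0,0],"jaw":1}
    - {"slide":[0,0,-90],"dr":[0,0,0],"jaw":1}

```text
t: 4.6
tool_pos: [0.4168, -0.3143, 0.2993]
orientation: [-1.328, -2.847, -0.003]
force: [-0.4, -0.3, -2.5]
opening: 0.0556
gripper_force: 20.0
```

```bash
python3 - <<'E'
from h import *
plan((580,75,300),-9.8)
for n,r in(("top",(340,460,225,325)),("side",(205,320,225,320))):
    im,d,w=pts(n);a,b,c,e=r;cv2.imwrite(f"pics/{n}2.png",cv2.resize(im[c:e,a:b],None,fx=4,fy=4)[:,:,::-1])
    if n=="side": np.savez("side2.npz",im=im,w=w)
E
```

```text
y -9.8 slide [193.4 375.3   0. ] dr [ 0.0011 -0.0014  0.869 ]
y 170.2 slide [193.4 375.3   0. ] dr [ 1.6000e-03  1.3000e-03 -2.2726e+00]
now pos [ 416.8 -314.3  299.3] yaw y 39.99 tilt [ 7.0e-04  1.5e-03 -1.0e+00] q [-0.74 -0.    1.82  0.    1.32 -1.44] F [-0.4 -0.3 -2.5] t 4.6 open 0.055645358815477435 19.996994733810425
```

View pics/side2.png

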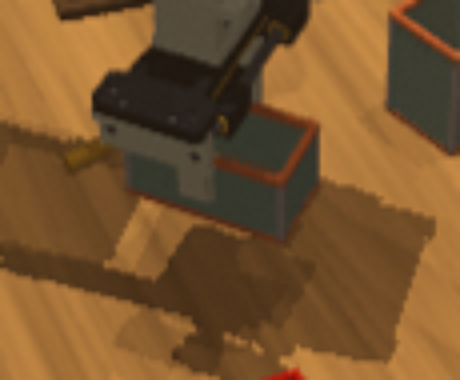

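The box is lifted level in the grip (its weight shows in the force), and nothing else was touched. I carry it to a point 12 mm off the fence and off the stop.

Emit:
servo_tool:
  increments:
    - {"slide":[6,12,0],"dr":[0,0,0.03],"jaw":1}
    - {"slide":[17,36,0],"dr":[0,0,0.08],"jaw":1}
    - {"slide":[32,67,0],"dr":[0,0,0.15],"jaw":1}
    - {"slide":[49,103,0],"dr":[0,0,0.23],"jaw":1}
    - {"slide":[66,139,0],"dr":[0,0,0.31],"jaw":1}
    - {"slide":[84,174,0],"dr":[0,0,0.38],"jaw":1}
    - {"slide":[101,210,0],"dr":[0,0,0.46],"jaw":1}
    - {"slide":[118,246,0],"dr":[0,0,0.54],"jaw":1}
    - {"slide":[135,281,0],"dr":[0,0,0.62],"jaw":1}
    - {"slide":[152,317,0],"dr":[0,0,0.7],"jaw":1}
    - {"slide":[167,348,0],"dr":[0,0,0.77],"jaw":1}
    - {"slide":[179,372,0],"dr":[0,0,0.82],"jaw":1}
    - {"slide":[187,388,0],"dr":[0,0,0.85],"jaw":1}
    - {"slide":[190,396,0],"dr":[0.001,-0.001,0.869],"jaw":1}
    - {"slide":[190,396,0],"dr":[0.001,-0.001,0.869],"jaw":1}
    - {"slide":[190,396,0],"dr":[0.001,-0.001,0.869],"jaw":1}

```text
t: 6.3
tool_pos: [0.5978, 0.0855, 0.2993]
orientation: [-2.401, -2.024, 0.002]
force: [-0.2, 0.4, -2.8]
opening: 0.0558
gripper_force: 20.0
```

```bash
python3 - <<'E'
from h import *
plan((597.7,86.1,228),-9.8)
im,d,w=pts("side");np.savez("side3.npz",im=im,w=w,d=d)
cv2.imwrite("pics/s3.png",cv2.resize(im[90:240,180:360],None,fx=4,fy=4)[:,:,::-1])
E
```

```text
y -9.8 slide [ 0.6 -0.1 71.3] dr [-0.0017  0.0004  0.0011]
y 170.2 slide [ 0.6 -0.1 71.3] dr [-7.0000e-04 -2.7000e-03 -3.1405e+00]
now pos [597.8  85.5 299.3] yaw y -9.74 tilt [-1.8e-03 -1.0e-04 -1.0e+00] q [ 0.06  0.21  1.59 -0.    1.34  0.23] F [-0.2  0.4 -2.8] t 6.3 open 0.055840412661414256 19.996968805789948
```

View pics/s3.png

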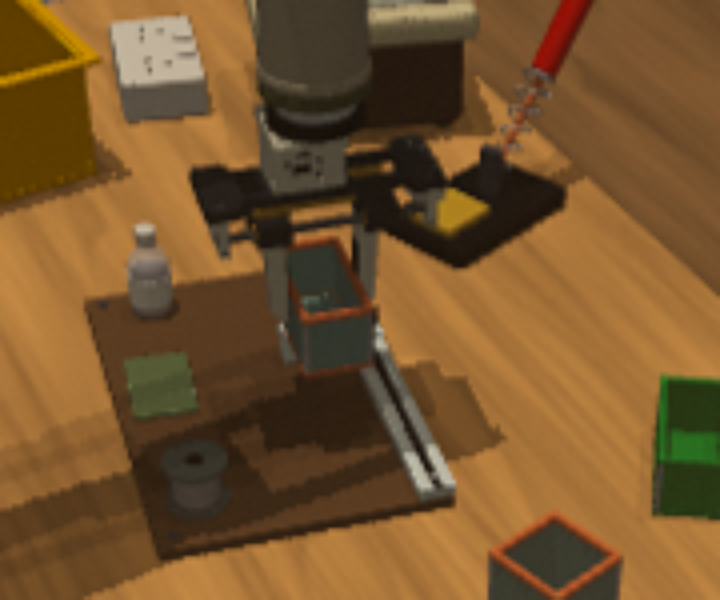

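Box over the board at crop (330,310), aligned with the fence; the stop is hidden behind it, the flux, offcut and reel are clear. I check the box's rim in the board frame from this depth, then lower.

```bash
python3 - <<'E'
from h import *
D=np.load("side3.npz");w=D["w"][140:190,245:285].reshape(-1,3);im=D["im"][140:190,245:285].reshape(-1,3)
th=np.radians(-9.8);n_=np.array([np.cos(th),np.sin(th)]);m_=np.array([-np.sin(th),np.cos(th)])
h=cv2.cvtColor(im[None],cv2.COLOR_RGB2HSV)[0]
k=(w[:,2]>.13)&(w[:,2]<.16)&(h[:,1]>110)&(h[:,0]<15)
a=w[k,:2]@n_*1000;b=w[k,:2]@m_*1000
print(k.sum(),"a",np.percentile(a,[2,10,50,90,98]),"b",np.percentile(b,[2,10,50,90,98]),"z",np.percentile(w[k,2],[5,50,95]))
print("tcp ab",np.array([.5978,.0855])@n_*1000,np.array([.5978,.0855])@m_*1000)
E
```

```text
145 a [543.56011375 545.71967621 581.9685813  598.31641015 600.37535965] b [127.90800403 130.57310901 163.13868966 237.96967249 241.56152992] z [0.13697352 0.14365398 0.14777793]
tcp ab 574.5239295347345 186.0036139217927
```

Emit:
servo_tool:
  increments:
    - {"slide":[0,0,10],"dr":[0,0,0],"jaw":1}
    - {"slide":[0,0,25],"dr":[0,0,0],"jaw":1}
    - {"slide":[0,0,40],"dr":[-0.001,0,0],"jaw":1}
    - {"slide":[0,0,53],"dr":[-0.0017,0,0.001],"jaw":1}
    - {"slide":[0,0,62],"dr":[-0.0017,0,0.001],"jaw":1}
    - {"slide":[0,0,68],"dr":[-0.0017,0,0.001],"jaw":1}
    - {"slide":[0,0,71],"dr":[-0.0017,0,0.001],"jaw":1}
    - {"slide":[0,0,71],"dr":[-0.0017,0,0.001],"jaw":1}
    - {"slide":[0,0,71],"dr":[-0.0017,0,0.001],"jaw":1}

```text
t: 7.25
tool_pos: [0.5985, 0.0857, 0.23]
orientation: [2.403, 2.021, 0.003]
force: [-0.6, -0.5, -1.8]
opening: 0.0559
gripper_force: 20.0
```

Emit:
servo_tool:
  increments:
    - {"slide":[0,0,2],"dr":[0,0,0],"jaw":1}
    - {"slide":[0,0,4],"dr":[0,0,0],"jaw":1}
    - {"slide":[0,0,5.5],"dr":[0,0,0],"jaw":1}
    - {"slide":[0,0,6.5],"dr":[0,0,0],"jaw":1}
    - {"slide":[0,0,7],"dr":[0,0,0],"jaw":1}
    - {"slide":[0,0,7],"dr":[0,0,0],"jaw":1}
    - {"slide":[0,0,7],"dr":[0,0,0],"jaw":1}

```text
t: 7.95
tool_pos: [0.5983, 0.0857, 0.2225]
orientation: [2.403, 2.022, 0.002]
force: [1.1, -0.3, -1.6]
opening: 0.0562
gripper_force: 20.0
```

```bash
python3 -c "
from h import *
plan((609.7,95,222),-9.8)"
```

```text
y -9.8 slide [11.1  9.7  0.5] dr [ 0.002  -0.0002 -0.001 ]
y 170.2 slide [11.1  9.7  0.5] dr [-4.0000e-04 -3.1000e-03  3.1406e+00]
now pos [598.3  85.7 222.5] yaw y -9.86 tilt [ 2.e-03 -1.e-04 -1.e+00] q [ 0.06  0.3   1.64 -0.    1.2   0.23] F [ 1.1 -0.3 -1.6] t 7.95 open 0.05615714777636109 19.997066259384155
```

Emit:
servo_tool:
  increments:
    - {"slide":[0,0,0.4],"dr":[0.001,0,0],"jaw":1}
    - {"slide":[0,0,0.8],"dr":[0.001,0,0],"jaw":1}
    - {"slide":[0,0,1],"dr":[0.001,0,0],"jaw":1}
    - {"slide":[0,0,1],"dr":[0.001,0,0],"jaw":1}

```text
t: 8.35
tool_pos: [0.5984, 0.0857, 0.2219]
orientation: [2.403, 2.022, 0.002]
force: [-1.1, 0.2, 2.3]
opening: 0.0562
gripper_force: 20.0
```

The base touches the board. Now I slide diagonally towards the corner, +x tool (stop) and +y tool (fence).

Emit:
servo_tool:
  increments:
    - {"slide":[1.5,1.5,0],"dr":[0,0,0],"jaw":1}
    - {"slide":[3,3,0],"dr":[0,0,0],"jaw":1}
    - {"slide":[5,5,0],"dr":[0,0,0],"jaw":1}
    - {"slide":[6.5,6.5,0],"dr":[0,0,0],"jaw":1}
    - {"slide":[8,8,0],"dr":[0,0,0],"jaw":1}
    - {"slide":[8.5,8.5,0],"dr":[0,0,0],"jaw":1}
    - {"slide":[9,9,0],"dr":[0,0,0],"jaw":1}
    - {"slide":[9,9,0],"dr":[0,0,0],"jaw":1}

```text
t: 9.15
tool_pos: [0.6091, 0.0931, 0.2219]
orientation: [2.403, 2.022, 0.002]
force: [-2.2, -2.0, 4.8]
opening: 0.0559
gripper_force: 20.0
```

Emit:
servo_tool:
  increments:
    - {"slide":[0.5,0.5,0],"dr":[0,0,0],"jaw":1}
    - {"slide":[1,1,0],"dr":[0,0,0],"jaw":1}
    - {"slide":[1,1,0],"dr":[0,0,0],"jaw":1}

```text
t: 9.45
tool_pos: [0.6102, 0.0939, 0.2219]
orientation: [2.403, 2.022, 0.002]
force: [-2.7, -1.0, 5.7]
opening: 0.0564
gripper_force: 20.0
```

Emit:
servo_tool:
  increments:
    - {"slide":[0.5,0.5,0],"dr":[0,0,0],"jaw":1}
    - {"slide":[1,1,0],"dr":[0,0,0],"jaw":1}
    - {"slide":[1,1,0],"dr":[0,0,0],"jaw":1}

```text
t: 9.75
tool_pos: [0.6113, 0.0947, 0.2219]
orientation: [2.403, 2.022, 0.002]
force: [-1.7, -1.1, 6.0]
opening: 0.0557
gripper_force: 20.0
```

Emit:
servo_tool:
  increments:
    - {"slide":[0.5,0.5,0],"dr":[0,0,0],"jaw":1}
    - {"slide":[1,1,0],"dr":[0,0,0],"jaw":1}
    - {"slide":[1,1,0],"dr":[0,0,0],"jaw":1}

```text
t: 10.05
tool_pos: [0.6125, 0.0955, 0.2219]
orientation: [2.403, 2.022, 0.002]
force: [-2.0, -1.2, 5.4]
opening: 0.0557
gripper_force: 20.0
```

Emit:
servo_tool:
  increments:
    - {"slide":[0.5,0.5,0],"dr":[0,0,0],"jaw":1}
    - {"slide":[1,1,0],"dr":[0,0,0],"jaw":1}
    - {"slide":[1,1,0],"dr":[0,0,0],"jaw":1}

```text
t: 10.35
tool_pos: [0.6132, 0.0959, 0.2219]
orientation: [2.404, 2.022, -0.001]
force: [-6.9, -3.5, 8.9]
opening: 0.0559
gripper_force: 20.0
```

Emit:
servo_tool:
  increments:
    - {"slide":[0.5,0,0],"dr":[0,0,0],"jaw":1}
    - {"slide":[1,0,0],"dr":[0,0,0],"jaw":1}
    - {"slide":[1,0,0],"dr":[0,0,0],"jaw":1}

```text
t: 10.65
tool_pos: [0.6133, 0.0968, 0.2219]
orientation: [2.404, 2.022, -0.001]
force: [-7.0, -5.1, 9.0]
opening: 0.0554
gripper_force: 20.0
```

```bash
cat >> h.py <<'E'
def fb():
    th=np.radians(-9.8);n_=np.array([np.cos(th),np.sin(th)]);m_=np.array([-np.sin(th),np.cos(th)])
    s=read_state();f=s["force"];p=s["tool_pos"]*1000
    print("F fence,stop,up",np.round([f[:2]@n_,f[:2]@m_,f[2]],1),"ab",np.round([p[:2]@n_,p[:2]@m_,p[2]],2),"torque",np.round(s["wrist_torque"],2));plan(p,-9.8)
E
python3 -c "
from h import *
fb()"
```

```text
F fence,stop,up [-6.  -6.2  9. ] ab [587.88 199.82 221.93] torque [-0.71  1.11 -0.01]
y -9.8 slide [0. 0. 0.] dr [-0.     0.001 -0.001]
y 170.2 slide [0. 0. 0.] dr [1.6000e-03 1.0000e-04 3.1406e+00]
now pos [613.3  96.8 221.9] yaw y -9.86 tilt [-2.e-04 -1.e-03 -1.e+00] q [ 0.07  0.34  1.59 -0.    1.21  0.25] F [-7.  -5.1  9. ] t 10.65 open 0.05543252912153851 20.001550912857056
```

Emit:
servo_tool:
  increments:
    - {"slide":[0.5,0,0],"dr":[0,0,0],"jaw":1}
    - {"slide":[1,0,0],"dr":[0,0,0],"jaw":1}
    - {"slide":[1,0,0],"dr":[0,0,0],"jaw":1}

```text
t: 10.95
tool_pos: [0.6135, 0.0978, 0.2219]
orientation: [2.404, 2.022, -0.001]
force: [-6.7, -4.4, 9.6]
opening: 0.0555
gripper_force: 20.0
```

Emit:
servo_tool:
  increments:
    - {"slide":[0.5,0,0],"dr":[0,0,0],"jaw":1}
    - {"slide":[1,0,0],"dr":[0,0,0],"jaw":1}
    - {"slide":[1,0,0],"dr":[0,0,0],"jaw":1}

```text
t: 11.25
tool_pos: [0.6136, 0.0982, 0.2219]
orientation: [2.403, 2.021, -0.003]
force: [-8.1, -7.9, 9.8]
opening: 0.0558
gripper_force: 20.0
```

```bash
python3 -c "
from h import *
fb()"
```

```text
F fence,stop,up [-6.6 -9.1  9.8] ab [587.93 201.23 221.89] torque [-1.2   1.32  0.04]
y -9.8 slide [0. 0. 0.] dr [-0.0003  0.0022 -0.0012]
y 170.2 slide [0. 0. 0.] dr [3.4000e-03 4.0000e-04 3.1403e+00]
now pos [613.6  98.2 221.9] yaw y -9.87 tilt [-6.0e-04 -2.1e-03 -1.0e+00] q [ 0.08  0.34  1.59 -0.    1.21  0.25] F [-8.1 -7.9  9.8] t 11.25 open 0.055781466016632524 20.001561641693115
```

Emit:
servo_tool:
  increments:
    - {"slide":[0.3,0.2,0.2],"dr":[0,0,0],"jaw":1}
    - {"slide":[0.7,0.4,0.5],"dr":[0,0,0],"jaw":1}
    - {"slide":[0.7,0.4,0.5],"dr":[0,0,0],"jaw":1}
    - {"slide":[0.7,0.4,0.5],"dr":[0,0,0],"jaw":1}
  force: 25

```text
t: 11.65
tool_pos: [0.6138, 0.0985, 0.2218]
orientation: [2.404, 2.022, -0.005]
force: [-12.8, -10.3, 16.2]
opening: 0.056
gripper_force: 25.0
```

```bash
python3 - <<'E'
from h import *
fb()
im,d,w=pts("side");np.savez("side4.npz",im=im,w=w)
im2,d2,w2=pts("top");np.savez("top4.npz",im=im2,w=w2)
a=cv2.resize(im[135:225,205:300],None,fx=4,fy=4);b=cv2.resize(im2[165:255,170:265],None,fx=4,fy=4)
cv2.imwrite("pics/f4.png",np.hstack([a,b])[:,:,::-1])
E
```

```text
F fence,stop,up [-10.8 -12.4  16.2] ab [588.1  201.51 221.81] torque [-1.66  2.2   0.16]
y -9.8 slide [0. 0. 0.] dr [-0.0014  0.0031 -0.0012]
y 170.2 slide [0. 0. 0.] dr [4.9000e-03 2.2000e-03 3.1404e+00]
now pos [613.8  98.5 221.8] yaw y -9.87 tilt [-0.0019 -0.0029 -1.    ] q [ 0.08  0.34  1.59 -0.    1.21  0.25] F [-12.8 -10.3  16.2] t 11.65 open 0.05602527439966426 25.00261276960373
```

View pics/f4.png

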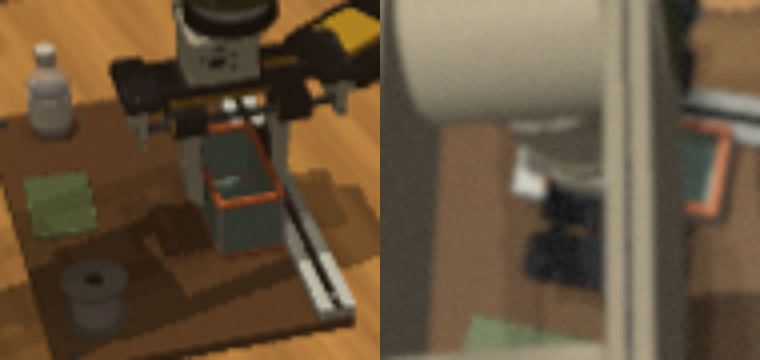

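The view shows the box with its long side on the fence (crop 280,190) and its end towards the stop. The other parts have not moved. I take out the small 3 mrad tilt, holding the same push, and check the end position.

Emit:
servo_tool:
  increments:
    - {"slide":[-0.2,-0.1,0],"dr":[-0.0007,0.0015,0],"jaw":1}
    - {"slide":[-0.4,-0.2,0],"dr":[-0.0015,0.003,0],"jaw":1}
    - {"slide":[-0.4,-0.2,0],"dr":[-0.0015,0.003,0],"jaw":1}
    - {"slide":[-0.4,-0.2,0],"dr":[-0.0015,0.003,0],"jaw":1}

```text
t: 12.15
tool_pos: [0.6135, 0.0981, 0.2218]
orientation: [2.404, 2.022, -0.001]
force: [-12.4, -11.2, 16.9]
opening: 0.056
gripper_force: 25.0
```

```bash
python3 - <<'E'
from h import *
fb()
th=np.radians(-9.8);n_=np.array([np.cos(th),np.sin(th)]);m_=np.array([-np.sin(th),np.cos(th)])
for n,r in(("side",(250,280,155,200)),("top",(244,258,190,220))):
    D=np.load(n+"4.npz");u0,u1,v0,v1=r;w=D["w"][v0:v1,u0:u1].reshape(-1,3);im=D["im"][v0:v1,u0:u1].reshape(-1,3)
    h=cv2.cvtColor(im[None],cv2.COLOR_RGB2HSV)[0]
    k=(w[:,2]>.058)&(w[:,2]<.075)&(h[:,1]>100)&(h[:,0]<15)
    a=w[k,:2]@n_*1000;b=w[k,:2]@m_*1000
    print(n,k.sum(),"a",np.percentile(a,[2,50,98]).round(1),"b",np.percentile(b,[2,50,98]).round(1),"z",np.percentile(w[k,2],[5,50,95]).round(4))
E
```

```text
F fence,stop,up [-10.3 -13.1  16.9] ab [587.83 201.04 221.79] torque [-1.88  2.49  0.18]
y -9.8 slide [0. 0. 0.] dr [-0.0001  0.0004 -0.0011]
y 170.2 slide [0. 0. 0.] dr [6.0000e-04 1.0000e-04 3.1405e+00]
now pos [613.5  98.1 221.8] yaw y -9.86 tilt [-1.e-04 -3.e-04 -1.e+00] q [ 0.08  0.34  1.59 -0.    1.21  0.25] F [-12.4 -11.2  16.9] t 12.15 open 0.055952139773685995 25.0020432472229
side 134 a [556.7 599.4 614.3] b [142.7 178.  256.1] z [0.0601 0.0665 0.0708]
top 84 a [558.5 591.  614.7] b [143.6 147.8 170.7] z [0.0618 0.0665 0.0706]
```

All three contacts check out: box end at 143.6 + 110 = 253.6 mm (the stop), side at 614.5 mm (the fence), and rim 66.5 mm high (12 + 55). The forces are steady.

Emit:
servo_tool:
  increments:
    - {"slide":[0,0,0],"dr":[0,0,0],"jaw":1}
    - {"slide":[0,0,0],"dr":[0,0,0],"jaw":1}
    - {"slide":[0,0,0],"dr":[0,0,0],"jaw":1}
    - {"slide":[0,0,0],"dr":[0,0,0],"jaw":1}
    - {"slide":[0,0,0],"dr":[0,0,0],"jaw":1}

```text
t: 12.65
tool_pos: [0.6135, 0.098, 0.2218]
orientation: [2.404, 2.022, -0.001]
force: [-12.4, -10.6, 16.5]
opening: 0.0559
gripper_force: 25.0
```

```bash
python3 -c "
from h import *
fb(); print(close_job())"
```

```text
F fence,stop,up [-10.4 -12.5  16.5] ab [587.83 201.04 221.77] torque [-1.93  2.47  0.2 ]
y -9.8 slide [0. 0. 0.] dr [-0.0001  0.0004 -0.0012]
y 170.2 slide [0. 0. 0.] dr [6.0000e-04 2.0000e-04 3.1404e+00]
now pos [613.5  98.  221.8] yaw y -9.87 tilt [-2.e-04 -4.e-04 -1.e+00] q [ 0.08  0.34  1.59 -0.    1.21  0.25] F [-12.4 -10.6  16.5] t 12.65 open 0.05591064668711071 25.002082586288452
the job is handed in; nothing more can be done
None
```

The job is handed in at 12.65 s with the glass box still held in the jig corner, pushed about 10 N onto the fence, 12 N onto the stop and 17 N down on the board; no verdict was shown.

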